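Open the taller colour filter

ROBOT

A 7-joint arm with a two-finger parallel gripper is mounted at the origin on a cart in front of the work surface, level with it; the furniture and walls round the work are solid. World frame = base frame: x ahead of the robot, y to its left, z up, the work surface at z = 0. Lengths are in m, angles in rad, forces in N, time in s.
With the tool pointing down it reaches from about 0.425 to 0.875 m from the base axis. Payload 9.9 kg.
Tool frame: the origin (TCP) lies between the finger pads; the fingertips stand ahead of it and the grasp point (between the pads) lies 6 mm ahead of it (arm.finger_overhang is the z of the fingertips in the tool frame, in m); z points along the fingers, y is the direction in which the jaws open and shut (so a half turn about z gives the same grasp; the last joint's range is limited). The gripper opens to 85 mm and grips with 20 to 120 N. Pads are 22 mm wide; open, the fingers measure 114 mm over their backs; the gripper's body (76 mm by 85 mm) begins 54 mm behind the grasp point. The pads swing forward as they close: fully open they stand 13 mm farther back than shut.
Start: joints at [-1.389, 0.576, 0.025, 1.437, -0.015, 1.129, -0.057], TCP at [0.177, 0.651, 0.256] pointing down, gripper open.
Joint ranges: [-2.76, 2.76], [-0.34, 2.15], [-1.52, 1.57], [0.19, 2.46], [-1.09, 4.23], [0.17, 1.99], [-2.82, 2.82]. Speed limits (rad/s): [2.22, 2.22, 3.01, 3.01, 3.14, 3.14, 3.14].

INTERFACE

Orientations are given as a 3x3 rotation matrix whose columns are the frame's x, y, z axes.
In Python, from station import arm, viewer, boxes_of, cut_out gives the robot as it stands.
- The arm moves only by the tool arm_command, never from a script. Its argument "moves" is one flat list of numbers, 5 for each row, row after row: the opening, from 0 (shut) to 1 (fully open), then the shift along the world's x, y, z in cm, then the turn about the world's z in rad. In form: [jaw, tx, ty, tz, twist, jaw, tx, ty, tz, twist, ...]. A call has 1 to 20 rows; each row shifts and turns the pose as measured when the row begins; what a row does not reach is not made up. A row lasts 1/8 s, in which the tool goes at most 62.5 mm and 10.7 degrees, less where a joint would pass 70% of its speed; a pose out of reach is approached as far as the arm can. A call with a gripper value outside its range is refused whole. The fingers move at their own pace and stop on an object; "grip_force" is the grip in N (left out, the last holds). Time passes only in rows, so rows that do not move let the fingers close. It gives the time, the measured TCP pose, the force and the opening at its end, in the units of the state.
- arm.read_state(): the state, without advancing time (a new reading comes with each control period).
- viewer.read_camera(name): name is "scene" or "top"; returns the picture (480x640x3 uint8, blue, green, red); there is no depth.
- viewer.calibration(name): a dict with "camera_matrix" (3x3 intrinsics, pixels), "R" (3x3) and "t" (3): a world point X has camera coordinates R X + t. Camera axes: x right, y down, z forward; pixel columns grow to the right and rows downward; lengths in m; the calibration is good to about 2 mm. A picture is of the moment at which its call begins. calibration takes no time and is no camera call.
- arm.finish_job(): hands the job in, once; it reports no verdict.
Trained networks look in the newest picture that a camera, given by its name, has taken for a name from the list of things; names that differ only in an ending like _2 or _b are one class to them, and where a whole thing is asked for, a point or a joint stands for the part that bears it (a point fixed in the world has none). Each returns a list of dicts, best first, with "conf" (0 to 1); they miss things now and then, are a little off and sometimes report something else, mostly with a low value. They report only what shows in the picture. A call takes as long as a camera call. They do not tell look-alikes from the thing itself.
- boxes_of(camera, thing): "centre" ([x, y, z] in m, in world coordinates, good to about 4 mm: the middle of the surface that is visible of it).
- cut_out(camera, thing): "region" (480x640 bool, what is visible of it).
The state is a dict: "t": time; "joint_positions": joint angles; "qvel": joint speeds; "joint_torque": joint torques, N m; "tool_pos": TCP position; "eef_rot": TCP orientation; "contact_force": force on the tool from outside, world axes, zero at the start; "wrist_torque": the same for the moment, N m; "opening": opening from 0.0 (shut) to 1.0 (fully open).
Only numpy, scipy, OpenCV 4.12 (cv2) and the standard library are available. Lean on these libraries where they do the work, as an engineer would, in place of code of your own. Each camera call takes 0.05 s, during which the arm holds its last target.

TASK

The taller of the two steel colour filters has to be opened for cleaning. Without forcing it, take its bayonet cover by the bar grip, press it down against its spring, turn it a quarter turn anticlockwise (seen from above) to free it from its lugs, lift it off and set it down upright on the bare table, bar on top. Leave the shorter filter closed as it is.

Things in the scene. Friction and masses are not known exactly. Their poses are not given: they have to be found in the camera images.
- tall_grip (a point): Centre of the upright dark steel bar grip on the taller filter's cover. The bar is 46 mm long (own x), 16 mm thick (own y) and 40 mm high; this point is 14 mm below its top, 24 mm above the disc it stands on, 51 mm above the cover's underside. Locked, it is 36 mm above the rim. Cover weighs about 0.15 kg.
- tall_cover: That cover: aluminium disc 56 mm wide, 27 mm thick, lugs on own +x and -x (86 mm over both). Origin: centre of underside, z up. A spring (7 N, 10 N fully down) holds the lugs in 7 mm notches under the rim's claws: press 8 to 13 mm (stop at 14), keep down, turn anticlockwise seen from above; clockwise is blocked. Free from 60 to 135 degrees, 90 is best; it pops up 4 mm, then lifts out.
- tall_pot: The taller filter: fixed steel pot 108 mm wide on a 130 mm square wooden board 15 mm thick; rim 125 mm above the table. Origin: on its axis at table height, z up; claws of the rim on own +x and -x (68 mm between them), brass outlet low on own +y, 74 mm out. The table right of both filters, 0.42 to 0.60 m ahead of the robot base (x) and 0.22 to 0.40 m to its right (y negative), is always bare.
- short_grip (a point): Centre of the bar grip on the cover of the shorter filter, to be left closed: same pot, board, cover and axes as the taller one, but its rim is only 80 mm above the table (125 mm on the taller).
Mind the look-alikes: they are no part of the job. Leave any blue or purple look-alike of the tall_cover alone.

How it is judged:
By the outcome, as a careful person would: the job done as asked, in the order asked, and still so for the second after the job is handed in, with the robot touching nothing.
It also fails if it takes over 42 s, if anything falls off the work surface, if the arm or the gripper's body presses on something with over 40 N, if the wrist force passes 120 N, or if a joint passes its speed limit or range.

## Working session

There is one attempt and no reset: what is moved stays moved. The work goes in short steps, Python scripts to look and compute and a tool call to move; the robot and the scene stay as the last step left them, time stands still between calls to the robot, and variables do not carry over. Pictures are saved under pics/ and viewed, and the job is handed in when it is done.

Besides the shell and the picture viewer there is one more tool, called after "Call:" in YAML: its name, and indented under it one key for each argument. arm_command: Moves the arm, as the interface text tells. Its arguments: {"type":"object","properties":{"moves":{"type":"array"},"grip_force":{"type":"number"}},"required":["moves"]}

```bash
mkdir -p pics; ls; python3 - <<'E'
from station import arm, viewer, boxes_of, cut_out
import cv2
for c in ("scene","top"):
    im=viewer.read_camera(c); cv2.imwrite(f"pics/{c}0.png",im)
    for th in ("tall_grip","tall_cover","tall_pot","short_grip"):
        print(c,th,[(d['conf'],d['centre']) for d in boxes_of(c,th)])
s=arm.read_state(); print(s['t'],s['tool_pos'],s['eef_rot'],s['opening'],arm.finger_overhang)
E
```

```text
pics
scene tall_grip [(0.97, [0.4975, 0.2811, 0.135]), (0.92, [0.3522, 0.4031, 0.0283]), (0.87, [0.34, 0.2563, 0.0299])]
scene tall_cover [(0.97, [0.4944, 0.2827, 0.1406]), (0.76, [0.3362, 0.2591, 0.027]), (0.55, [0.3514, 0.4077, 0.0298])]
scene tall_pot [(0.7, [0.4669, -0.003, 0.0915]), (0.66, [0.4731, 0.2922, 0.0642])]
scene short_grip [(0.57, [0.4672, 0.0003, 0.0935])]
top tall_grip [(0.79, [0.3553, 0.2503, 0.0282]), (0.72, [0.5094, 0.274, 0.1364]), (0.72, [0.367, 0.394, 0.0245])]
top tall_cover [(0.85, [0.511, 0.2693, 0.1389]), (0.84, [0.3566, 0.3934, 0.0291]), (0.74, [0.3547, 0.25, 0.03]), (0.33, [0.4776, -0.0031, 0.0922])]
top tall_pot [(0.75, [0.4992, 0.2677, 0.0214])]
top short_grip [(0.91, [0.4798, -0.0021, 0.0894])]
0.5 [0.17732138 0.65126111 0.25625049] [[-9.64870844e-01  2.62724675e-01 -1.46774759e-05]
 [ 2.62724674e-01  9.64870834e-01 -1.36851786e-04]
 [-2.17924725e-05 -1.35900433e-04 -9.99999991e-01]] 0.9989866005972355 0.025
```

View pics/scene0.png

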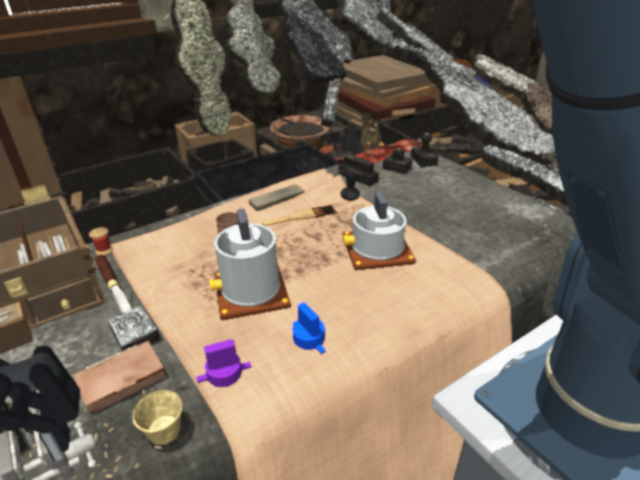

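View pics/top0.png

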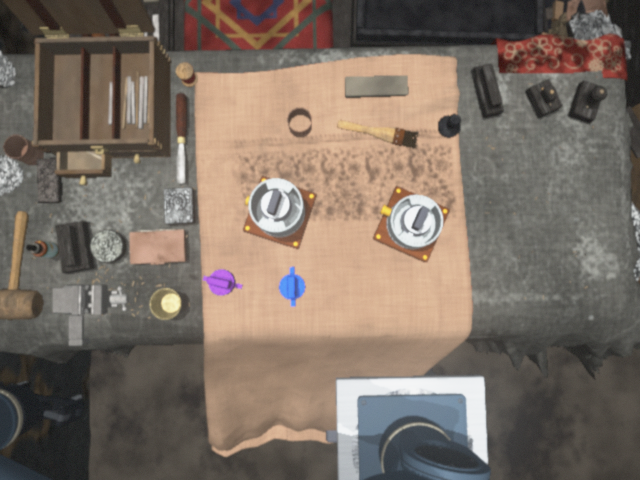

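The tall filter is at scene (247,262) / top (276,207). What could be taken for its cover: the short filter's cover (scene 378,215 / top 417,220), the blue look-alike (scene 309,328) and the purple look-alike (scene 222,362). I choose the taller steel one on the left and will check it in a close crop.

```bash
cat > h.py <<'E'
import numpy as np, cv2
from station import arm, viewer, boxes_of, cut_out
def cal(c):
    k=viewer.calibration(c); return np.array(k['camera_matrix']),np.array(k['R']),np.array(k['t'])
def proj(c,X):
    K,R,t=cal(c); p=(R@np.atleast_2d(X).T).T+t; q=(K@p.T).T; return q[:,:2]/q[:,2:]
def onplane(c,uv,z):
    K,R,t=cal(c); uv=np.atleast_2d(uv); d=(R.T@np.linalg.inv(K)@np.c_[uv,np.ones(len(uv))].T).T
    o=-R.T@t; s=(z-o[2])/d[:,2]; return o+s[:,None]*d
E
python3 - <<'E'
from h import *
t=cv2.imread('pics/top0.png'); s=cv2.imread('pics/scene0.png')
a=cv2.resize(t[165:260,230:330],None,fx=4,fy=4,interpolation=cv2.INTER_CUBIC)
b=cv2.resize(s[200:320,200:300],None,fx=4,fy=4,interpolation=cv2.INTER_CUBIC)
h=max(a.shape[0],b.shape[0]); 
o=np.zeros((h,800,3),np.uint8); o[:a.shape[0],:400]=a;o[:b.shape[0],400:]=b
cv2.imwrite('pics/crop0.png',o)
for c in("top","scene"):
    viewer.read_camera(c)
    for th in("tall_grip",'tall_cover','tall_pot'):
        for d in cut_out(c,th):
            m=d['region']; ys,xs=np.nonzero(m); 
            r=cv2.minAreaRect(np.c_[xs,ys].astype(np.float32)); print(c,th,d['conf'],len(xs),r)
    print(proj(c,[[.511,.269,.175],[.561,.269,.175]]))
E
```

```text
top tall_grip 0.94 732 ((275.5000305175781, 204.5), (29.96331024169922, 28.174455642700195), 63.43495178222656)
top tall_grip 0.94 604 ((292.5, 285.5), (28.284269332885742, 26.870054244995117), 45.0)
top tall_grip 0.94 622 ((222.67515563964844, 281.4044494628906), (27.37438201904297, 30.48691749572754), 61.3895378112793)
top tall_cover 0.96 649 ((222.289794921875, 281.6146545410156), (27.37438201904297, 31.36481285095215), 61.3895378112793)
top tall_cover 0.76 718 ((275.9058837890625, 203.92349243164062), (29.68154525756836, 28.914579391479492), 57.528804779052734)
top tall_cover 0.68 634 ((292.4508361816406, 284.9590148925781), (26.759708404541016, 29.832595825195312), 39.80556869506836)
top tall_pot 0.63 2955 ((276.70001220703125, 209.39999389648438), (66.09159851074219, 61.664405822753906), 18.434946060180664)
[[276.57736466 202.46416945]
 [276.25141601 176.27312501]]
scene tall_grip 0.84 1574 ((226.17428588867188, 363.34649658203125), (49.34239959716797, 50.05097198486328), 14.931416511535645)
scene tall_grip 0.58 914 ((242.9117889404297, 229.14706420898438), (42.928802490234375, 33.22737503051758), 75.96376037597656)
scene tall_grip 0.57 1307 ((309.79864501953125, 327.1629943847656), (35.43579864501953, 51.03383255004883), 6.009005546569824)
scene tall_cover 0.74 870 ((242.44119262695312, 229.26473999023438), (41.47359085083008, 32.25723648071289), 75.96376037597656)
scene tall_cover 0.74 1227 ((308.48785400390625, 327.7088317871094), (51.83002471923828, 33.05465316772461), 87.61405944824219)
scene tall_cover 0.73 1659 ((225.93881225585938, 363.4679870605469), (50.380672454833984, 49.944915771484375), 13.5704345703125)
scene tall_pot 0.92 5052 ((245.01983642578125, 270.45794677734375), (93.0840835571289, 74.32789611816406), 76.5689697265625)
[[245.16611129 215.26948322]
 [232.42498333 203.28903362]]
```

View pics/crop0.png

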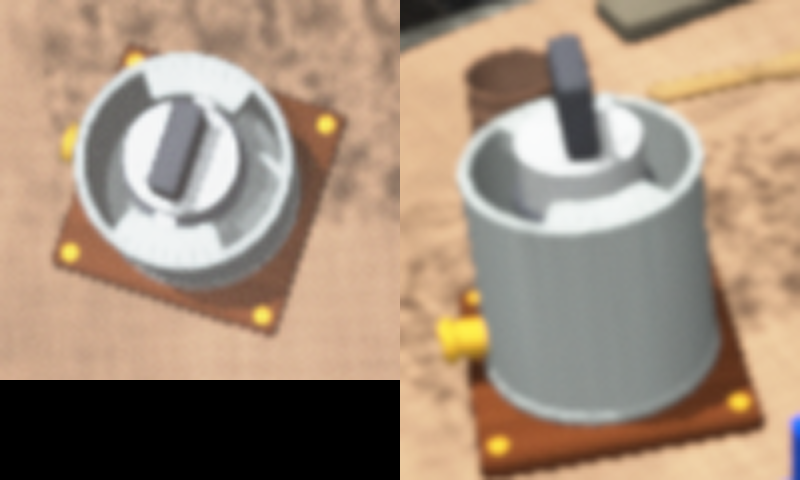

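The crop confirms it: tall steel pot, dark bar, with the claws in line with the bar. Next I fit the pose.

```bash
python3 - <<'E'
from h import *
off=np.array([230,165]); so=np.array([200,200])
f=lambda p,o:np.array(p,float)/4+o-0.375
st=onplane('top',f([(135,61),(326,124),(262,316),(69,252)],off),0.017)
print('studs',st.round(4).tolist(),st.mean(0)); 
e=st[1]-st[0];print(np.degrees(np.arctan2(e[1],e[0])))
sc=onplane('scene',f([(98,445),(339,402)],so),0.017);print('scene studs',sc)
bt=onplane('top',f([(181,96),(206,106),(183,198),(152,190)],off),0.175);print('bar',bt.round(4).tolist(),bt.mean(0))
# pose overlay
def model(x,y,a,c):
    R=np.array([[np.cos(a),-np.sin(a)],[np.sin(a),np.cos(a)]])
    im=cv2.imread(f'pics/{c}0.png'); o=off if c=='top' else so
    w,h=100,120
    im=cv2.resize(im[o[1]:o[1]+h,o[0]:o[0]+w],None,fx=4,fy=4,interpolation=cv2.INTER_CUBIC)
    def dr(P,z,col):
        P=np.array(P)@R.T+[x,y]; q=proj(c,np.c_[P,np.full(len(P),z)])
        q=((q-o+.375)*4).round().astype(np.int32); cv2.polylines(im,[q],True,col,1)
    th=np.linspace(0,2*np.pi,60)
    dr(.054*np.c_[np.cos(th),np.sin(th)],.125,(0,0,255))
    dr([(.023,.008),(-.023,.008),(-.023,-.008),(.023,-.008)],.175,(0,255,0))
    dr([(.065,.065),(-.065,.065),(-.065,-.065),(.065,-.065)],.015,(255,0,0))
    dr(.028*np.c_[np.cos(th),np.sin(th)],.137,(255,0,255))
    return im
x,y=.505,.273
import sys
a=np.radians(-17)
cv2.imwrite('pics/fit1.png',np.hstack([model(x,y,a,'top'),model(x,y,a,'scene')]))
E
```

```text
studs [[0.5844, 0.3091, 0.017], [0.5477, 0.2055, 0.017], [0.4436, 0.2419, 0.017], [0.4803, 0.346, 0.017]] [0.51401131 0.27563765 0.017     ]
-109.48764953930169
scene studs [[0.47984252 0.34425332 0.017     ]
 [0.4428299  0.24096319 0.017     ]]
bar [[0.5374, 0.2719, 0.175], [0.5324, 0.2601, 0.175], [0.4889, 0.2715, 0.175], [0.493, 0.2861, 0.175]] [0.51293628 0.27241359 0.175     ]
```

View pics/fit1.png

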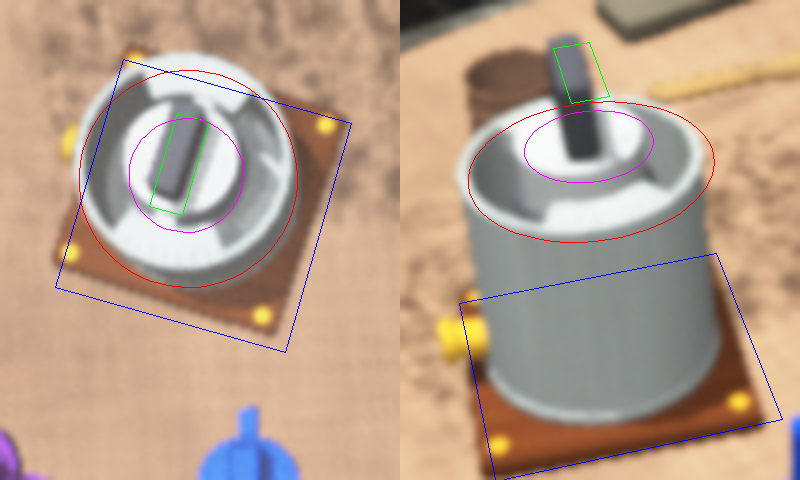

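```bash
python3 - <<'E'
from h import *
off=np.array([230,165]); so=np.array([200,200])
def model(x,y,a,c):
    R=np.array([[np.cos(a),-np.sin(a)],[np.sin(a),np.cos(a)]])
    im=cv2.imread(f'pics/{c}0.png'); o=off if c=='top' else so
    im=cv2.resize(im[o[1]:o[1]+120,o[0]:o[0]+100],None,fx=4,fy=4,interpolation=cv2.INTER_CUBIC)
    def dr(P,z,col):
        P=np.array(P)@R.T+[x,y]; q=proj(c,np.c_[P,np.full(len(P),z)])
        q=((q-o+.375)*4).round().astype(np.int32); cv2.polylines(im,[q],True,col,1)
    th=np.linspace(0,2*np.pi,60)
    dr(.054*np.c_[np.cos(th),np.sin(th)],.125,(0,0,255))
    dr([(.023,.008),(-.023,.008),(-.023,-.008),(.023,-.008)],.175,(0,255,0))
    dr([(.065,.065),(-.065,.065),(-.065,-.065),(.065,-.065)],.015,(255,0,0))
    dr(.028*np.c_[np.cos(th),np.sin(th)],.137,(255,0,255))
    return im
a=np.radians(-19)
cv2.imwrite('pics/fit2.png',np.hstack([model(.514,.2745,a,'top'),model(.514,.2745,a,'scene')]))
s=arm.read_state();R=np.array(s['eef_rot']);print(s['t'],np.degrees(np.arctan2(R[1,0],R[0,0])))
E
```

```text
0.9 164.76807384444987
```

View pics/fit2.png

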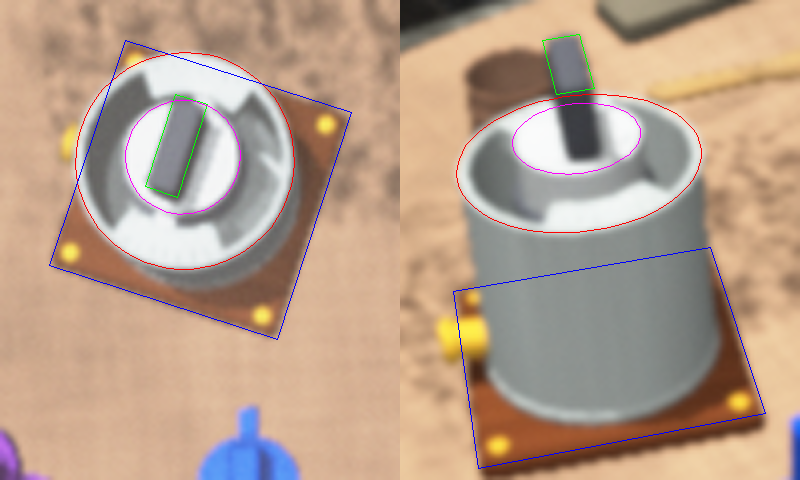

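Pose fits in both views: axis about (0.514, 0.274), bar at about -18.5°. I approach at height with a half turn back, so that the later +90° turn stays within the last joint's range.

Call:
arm_command:
  moves: [1, 1.9, -2.1, 0, -0.178, 1, 1.9, -2.1, 0, -0.178, 1, 1.9, -2.1, 0, -0.178, 1, 1.9, -2.1, 0, -0.178, 1, 1.9, -2.1, 0, -0.178, 1, 1.9, -2.1, 0, -0.178, 1, 1.9, -2.1, 0, -0.178, 1, 1.9, -2.1, 0, -0.178, 1, 1.9, -2.1, 0, -0.178, 1, 1.9, -2.1, 0, -0.178, 1, 1.9, -2.1, 0, -0.178, 1, 1.9, -2.1, 0, -0.178, 1, 1.9, -2.1, 0, -0.178, 1, 1.9, -2.1, 0, -0.178, 1, 1.9, -2.1, 0, -0.178, 1, 1.9, -2.1, 0, -0.178, 1, 1.9, -2.1, 0, -0.178, 1, 1.4, -2.0, 0, -0.178]
  grip_force: 60

```text
t: 3.15
tool_pos: [0.5215, 0.2652, 0.2585]
eef_rot: [[0.91, -0.413, 0.008], [-0.413, -0.911, -0.0], [0.007, -0.003, -1.0]]
contact_force: [-0.2, 0.4, 0.3]
opening: 0.996
```

```bash
cat >> h.py <<'E'
def st():
    s=arm.read_state();R=np.array(s['eef_rot'])
    print('t',round(s['t'],3),'p',np.round(s['tool_pos'],4),'yaw',np.degrees(np.arctan2(R[1,0],R[0,0])).round(2),'tilt',R[2].round(4),'q',np.round(s['joint_positions'],3),'F',np.round(s['contact_force'],1),'M',np.round(s['wrist_torque'],2),'op',round(s['opening'],3)); return s
E
python3 -c "
from h import *
st()"
```

```text
t 3.15 p [0.5215 0.2652 0.2585] yaw -24.42 tilt [ 0.0071 -0.0028 -1.    ] q [-1.113  0.599  0.946  1.706 -0.534  1.11  -2.003] F [-0.2  0.4  0.3] M [-0.02  0.04 -0.02] op 0.996
```

Call:
arm_command:
  moves: [1, -0.7, 0.8, 0, 0.1, 1, 0, 0, 0, 0, 1, 0, 0, -3, 0]

```text
t: 3.52
tool_pos: [0.517, 0.2714, 0.23]
eef_rot: [[0.945, -0.326, 0.012], [-0.326, -0.945, 0.001], [0.011, -0.005, -1.0]]
contact_force: [-0.4, 1.2, -0.5]
opening: 0.999
```

```bash
python3 - <<'E'
from h import *
im=viewer.read_camera('top');im2=viewer.read_camera('scene')
a=cv2.resize(im[150:260,220:320],None,fx=4,fy=4,interpolation=cv2.INTER_CUBIC)
b=cv2.resize(im2[150:260,200:300],None,fx=4,fy=4,interpolation=cv2.INTER_CUBIC)
cv2.imwrite('pics/c2.png',np.hstack([a,b]));st()
E
```

```text
t 3.625 p [0.5142 0.2712 0.2264] yaw -19.02 tilt [ 5.3e-03  4.0e-04 -1.0e+00] q [-1.103  0.616  0.894  1.755 -0.546  1.036 -1.913] F [-0.8 -0.7  0.3] M [-0.03  0.06  0.01] op 1.002
```

View pics/c2.png

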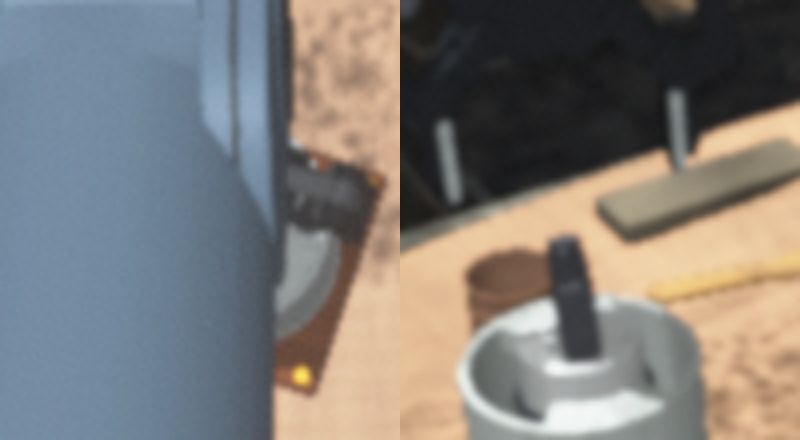

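Scene crop: the pads (450,160) and (678,130) straddle the bar top (563,240) symmetrically. I descend.

Call:
arm_command:
  moves: [1, 0, 0.2, -2, 0, 1, 0, 0, -2, 0, 1, 0, 0, -1.2, 0, 1, 0, 0, 0, 0]

```text
t: 4.12
tool_pos: [0.5155, 0.2737, 0.176]
eef_rot: [[0.944, -0.329, 0.007], [-0.329, -0.944, -0.001], [0.007, -0.001, -1.0]]
contact_force: [0.3, 0.7, 0.7]
opening: 0.999
```

```bash
python3 -c "
from h import *
st()"
```

```text
t 4.125 p [0.5155 0.2737 0.176 ] yaw -19.2 tilt [ 0.0067 -0.0014 -1.    ] q [-1.073  0.669  0.843  1.811 -0.608  0.936 -1.868] F [0.3 0.7 0.7] M [0.05 0.04 0.05] op 0.999
```

Call:
arm_command:
  moves: [1, -0.1, 0, -0.7, 0, 0.5, 0, 0, 0, 0, 0.3, 0, 0, 0, 0, 0.3, 0, 0, 0, 0]

```text
t: 4.62
tool_pos: [0.5154, 0.274, 0.1706]
eef_rot: [[0.944, -0.329, 0.009], [-0.329, -0.944, 0.001], [0.008, -0.004, -1.0]]
contact_force: [-0.9, 0.6, 0.4]
opening: 0.37
```

```bash
python3 -c "
from h import *
st()"
```

```text
t 4.625 p [0.5154 0.274  0.1706] yaw -19.22 tilt [ 0.0085 -0.0035 -1.    ] q [-1.07   0.673  0.837  1.819 -0.617  0.922 -1.862] F [-0.9  0.6  0.4] M [ 0.02  0.02 -0.02] op 0.37
```

Call:
arm_command:
  moves: [0.2, 0, 0, 0, 0, 0, 0, 0, 0, 0, 0, 0, 0, 0, 0, 0, 0, 0, 0, 0]

```text
t: 5.12
tool_pos: [0.5155, 0.2742, 0.171]
eef_rot: [[0.944, -0.329, 0.01], [-0.329, -0.944, 0.001], [0.009, -0.004, -1.0]]
contact_force: [-0.5, 0.8, 0.7]
opening: 0.178
```

```bash
python3 -c "
from h import *
st()"
```

```text
t 5.125 p [0.5155 0.2742 0.171 ] yaw -19.21 tilt [ 0.0087 -0.0041 -1.    ] q [-1.07   0.673  0.837  1.819 -0.617  0.922 -1.862] F [-0.5  0.8  0.7] M [-0.08  0.03  0.  ] op 0.178
```

Gripped with the jaws at about 15 mm and hardly any side load. I press about 10.5 mm.

Call:
arm_command:
  moves: [0, 0, 0, -0.4, 0, 0, 0, 0, -0.4, 0, 0, 0, 0, -0.3, 0, 0, 0, 0, -0.1, 0]

```text
t: 5.62
tool_pos: [0.5156, 0.2741, 0.1599]
eef_rot: [[0.944, -0.329, 0.01], [-0.329, -0.944, 0.002], [0.008, -0.006, -1.0]]
contact_force: [-2.2, 0.0, 7.7]
opening: 0.176
```

```bash
python3 -c "
from h import *
st()"
```

```text
t 5.625 p [0.5156 0.2741 0.1599] yaw -19.21 tilt [ 0.0084 -0.0056 -0.9999] q [-1.061  0.684  0.823  1.831 -0.632  0.899 -1.849] F [-2.2  0.   7.7] M [-0.12  0.58 -0.05] op 0.176
```

Call:
arm_command:
  moves: [0, 0, 0, 0, 0.12, 0, 0, 0, 0, 0.12, 0, 0, 0, 0, 0.12]

```text
t: 6.0
tool_pos: [0.5157, 0.2742, 0.1608]
eef_rot: [[0.999, 0.035, 0.009], [0.034, -0.999, 0.007], [0.009, -0.006, -1.0]]
contact_force: [-2.2, -0.8, 7.0]
opening: 0.181
```

```bash
python3 -c "
from h import *
st()"
```

```text
t 6.0 p [0.5157 0.2742 0.1608] yaw 1.97 tilt [ 0.0089 -0.0063 -0.9999] q [-1.005  0.645  0.715  1.829 -0.549  0.864 -1.561] F [-2.2 -0.8  7. ] M [-0.24  0.56 -0.07] op 0.181
```

Turning freely at low torque. I continue, with a slight extra press to hold the depth.

Call:
arm_command:
  moves: [0, 0, 0, -0.1, 0.12, 0, 0, 0, 0, 0.12, 0, 0, 0, 0, 0.12, 0, 0, 0, 0, 0.12]

```text
t: 6.5
tool_pos: [0.5158, 0.2737, 0.1614]
eef_rot: [[0.863, 0.505, 0.005], [0.505, -0.863, 0.012], [0.01, -0.008, -1.0]]
contact_force: [-2.5, -1.1, 6.1]
opening: 0.179
```

```bash
python3 -c "
from h import *
st()"
```

```text
t 6.5 p [0.5158 0.2737 0.1614] yaw 30.35 tilt [ 0.0099 -0.0076 -0.9999] q [-0.919  0.604  0.567  1.825 -0.438  0.83  -1.175] F [-2.5 -1.1  6.1] M [-0.34  0.51 -0.08] op 0.179
```

Call:
arm_command:
  moves: [0, 0, 0, -0.1, 0.12, 0, 0, 0, -0.1, 0.12, 0, 0, 0, 0, 0.12, 0, 0, 0, 0, 0.12, 0, 0, 0, 0, 0.12, 0, 0, 0, 0, 0.1]

```text
t: 7.25
tool_pos: [0.5166, 0.2718, 0.162]
eef_rot: [[0.314, 0.949, -0.002], [0.949, -0.314, 0.013], [0.012, -0.006, -1.0]]
contact_force: [-2.2, -2.3, 6.8]
opening: 0.172
```

```bash
python3 -c "
from h import *
st()"
```

```text
t 7.25 p [0.5166 0.2718 0.162 ] yaw 71.67 tilt [ 0.0118 -0.0064 -0.9999] q [-0.783  0.564  0.351  1.815 -0.276  0.805 -0.61 ] F [-2.2 -2.3  6.8] M [-0.37  0.25 -0.05] op 0.172
```

Call:
arm_command:
  moves: [0, 0, 0.1, 0.5, 0, 0, 0, 0, 0.5, 0, 0, 0, 0, 0.5, 0, 0, 0, 0, 0.5, 0]

```text
t: 7.75
tool_pos: [0.5167, 0.2716, 0.1827]
eef_rot: [[0.314, 0.949, -0.003], [0.949, -0.314, 0.013], [0.011, -0.007, -1.0]]
contact_force: [-0.3, 0.3, -1.9]
opening: 0.178
```

```bash
python3 - <<'E'
from h import *
st()
im=viewer.read_camera('top');im2=viewer.read_camera('scene')
a=cv2.resize(im[150:260,220:320],None,fx=4,fy=4,interpolation=cv2.INTER_CUBIC)
b=cv2.resize(im2[150:260,200:300],None,fx=4,fy=4,interpolation=cv2.INTER_CUBIC)
cv2.imwrite('pics/c3.png',np.hstack([a,b]))
E
```

```text
t 7.75 p [0.5167 0.2716 0.1827] yaw 71.68 tilt [ 0.0114 -0.0068 -0.9999] q [-0.791  0.54   0.363  1.793 -0.262  0.852 -0.622] F [-0.3  0.3 -1.9] M [ 0.01  0.01 -0.03] op 0.178
```

View pics/c3.png

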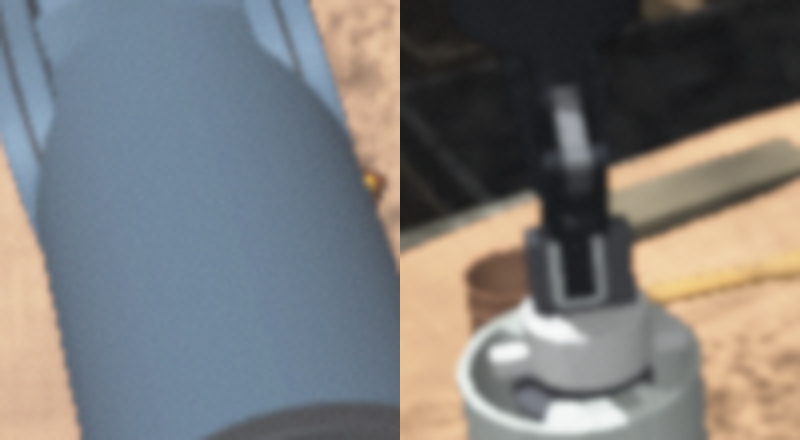

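The cover's weight shows (-1.9 N) and its lug is free of the claw (scene crop 505,352). I lift clear, then carry it right, above the short filter.

Call:
arm_command:
  moves: [0, 0, 0, 1.5, 0, 0, 0, 0, 2, 0, 0, 0, 0, 2, 0, 0, 0, 0, 2, 0, 0, 0, -1, 0.5, 0]

```text
t: 8.48
tool_pos: [0.5165, 0.2616, 0.2673]
eef_rot: [[0.314, 0.95, -0.003], [0.95, -0.313, 0.013], [0.011, -0.006, -1.0]]
contact_force: [0.6, -0.1, -1.1]
opening: 0.176
```

Call:
arm_command:
  moves: [0, 0, -3, 0, 0, 0, 0, -3, 0, 0, 0, 0, -3, 0, 0, 0, 0, -3, 0, 0, 0, 0, -3, 0, 0, 0, 0, -3, 0, 0, 0, 0, -3, 0, 0, 0, 0, -3, 0, 0, 0, 0, -3, 0, 0]

```text
t: 9.6
tool_pos: [0.5121, -0.0223, 0.266]
eef_rot: [[0.315, 0.949, -0.006], [0.949, -0.315, 0.01], [0.008, -0.009, -1.0]]
contact_force: [-0.0, 0.1, -0.6]
opening: 0.176
```

```bash
python3 - <<'E'
from h import *
st()
im=viewer.read_camera('top');im2=viewer.read_camera('scene')
cv2.imwrite('pics/c4.png',im2);cv2.imwrite('pics/c4t.png',im)
E
```

```text
t 9.6 p [ 0.5121 -0.0223  0.266 ] yaw 71.64 tilt [ 0.0076 -0.0091 -0.9999] q [-0.369  0.357  0.457  1.852 -0.198  0.983 -0.146] F [-0.   0.1 -0.6] M [ 0.03 -0.03  0.02] op 0.176
```

View pics/c4.png

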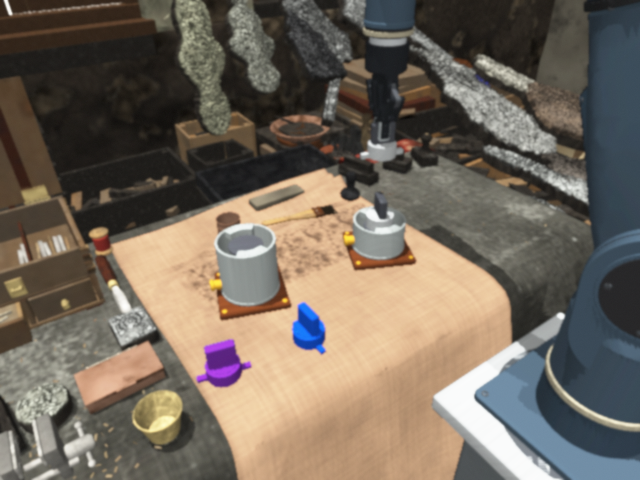

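The tall pot is open (247,240), the cover hangs upright in the gripper (383,150), and the short filter is untouched (378,230). I continue right.

Call:
arm_command:
  moves: [0, 0, -3, 0, 0, 0, 0, -3, 0, 0, 0, 0, -3, 0, 0, 0, 0, -3, 0, 0, 0, 0, -3, 0, 0, 0, 0, -3, 0, 0, 0, 0, -3, 0, 0, 0, 0, -3, 0, 0, 0, 0, -3, 0, 0, 0, 0, -1, 0, 0, 0, 0, 0, 0, 0]

```text
t: 11.08
tool_pos: [0.5063, -0.312, 0.2632]
eef_rot: [[0.319, 0.948, -0.013], [0.948, -0.319, 0.012], [0.007, -0.016, -1.0]]
contact_force: [-0.5, -0.3, -1.9]
opening: 0.18
```

Call:
arm_command:
  moves: [0, 0, 0, -3, 0, 0, 0, 0, -3, 0, 0, 0, 0, -3, 0, 0, 0, 0, -3, 0, 0, 0, 0, -3, 0, 0, 0, 0, -1, 0, 0, 0, 0, 0, 0]

```text
t: 11.95
tool_pos: [0.5091, -0.3011, 0.0998]
eef_rot: [[0.309, 0.951, -0.011], [0.951, -0.309, 0.017], [0.013, -0.015, -1.0]]
contact_force: [0.3, -0.2, -1.5]
opening: 0.176
```

```bash
python3 - <<'E'
from h import *
st()
im=viewer.read_camera('scene');cv2.imwrite('pics/c5.png',cv2.resize(im[90:240,380:580],None,fx=4,fy=4,interpolation=cv2.INTER_CUBIC))
E
```

```text
t 11.95 p [ 0.5091 -0.3011  0.0998] yaw 71.98 tilt [ 0.0131 -0.0154 -0.9998] q [ 0.229  0.671  0.374  1.832 -0.365  0.725  0.495] F [ 0.3 -0.2 -1.5] M [-0.02 -0.03  0.05] op 0.176
```

View pics/c5.png

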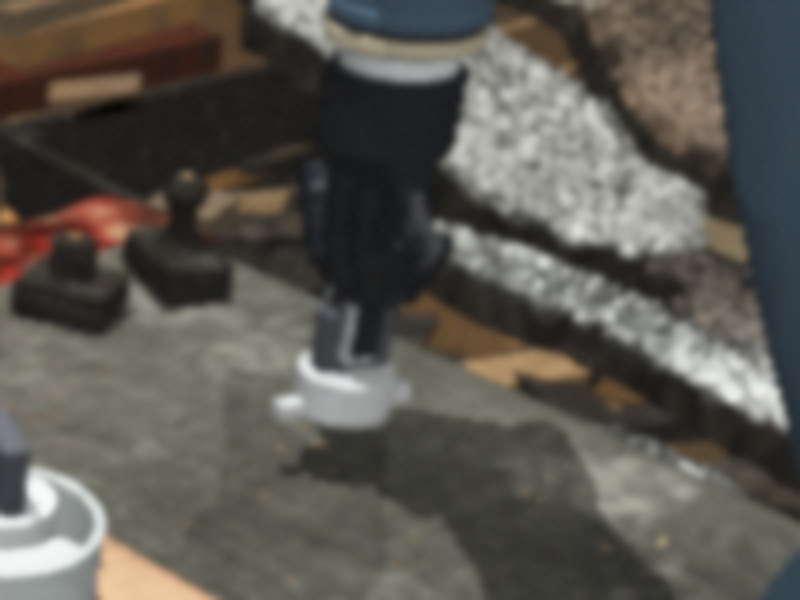

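Call:
arm_command:
  moves: [0, 0, 0, -2, 0, 0, 0, 0, -1, 0, 0, 0, 0, -0.4, 0, 0, 0, 0, 0, 0]

```text
t: 12.5
tool_pos: [0.5118, -0.3021, 0.0697]
eef_rot: [[0.309, 0.951, -0.004], [0.951, -0.309, 0.014], [0.012, -0.008, -1.0]]
contact_force: [-1.4, -0.2, -1.7]
opening: 0.18
```

Call:
arm_command:
  moves: [0, 0, 0, -0.2, 0, 0, 0, 0, -0.1, 0]

```text
t: 12.75
tool_pos: [0.5122, -0.3025, 0.0675]
eef_rot: [[0.309, 0.951, -0.002], [0.951, -0.309, 0.013], [0.012, -0.006, -1.0]]
contact_force: [-1.0, 0.1, -1.7]
opening: 0.174
```

Call:
arm_command:
  moves: [0, 0, 0, -0.2, 0, 0, 0, 0, -0.2, 0, 0, 0, 0, -0.1, 0]

```text
t: 13.12
tool_pos: [0.5123, -0.3026, 0.0624]
eef_rot: [[0.309, 0.951, -0.002], [0.951, -0.309, 0.013], [0.012, -0.006, -1.0]]
contact_force: [-0.9, 0.7, -0.3]
opening: 0.179
```

Call:
arm_command:
  moves: [0, 0, 0, -0.1, 0, 0, 0, 0, -0.1, 0]

```text
t: 13.38
tool_pos: [0.5123, -0.3025, 0.061]
eef_rot: [[0.309, 0.951, -0.002], [0.951, -0.309, 0.014], [0.012, -0.006, -1.0]]
contact_force: [-3.9, 3.7, 20.3]
opening: 0.177
```

Contact at the expected height. I ease back slightly, open slowly, then rise.

Call:
arm_command:
  moves: [0, 0, 0, 0.05, 0, 0.2, 0, 0, 0, 0, 0.3, 0, 0, 0, 0, 0.5, 0, 0, 0, 0, 0.8, 0, 0, 0, 0, 1, 0, 0, 0, 0, 1, 0, 0, 0, 0]

```text
t: 14.25
tool_pos: [0.5125, -0.3027, 0.0617]
eef_rot: [[0.309, 0.951, -0.001], [0.951, -0.309, 0.013], [0.012, -0.005, -1.0]]
contact_force: [-0.3, -0.1, -0.8]
opening: 1.0
```

```bash
python3 - <<'E'
from h import *
st()
im=viewer.read_camera('scene');cv2.imwrite('pics/c6.png',cv2.resize(im[90:240,380:580],None,fx=4,fy=4,interpolation=cv2.INTER_CUBIC))
E
```

```text
t 14.25 p [ 0.5125 -0.3027  0.0617] yaw 72.0 tilt [ 0.0123 -0.0054 -0.9999] q [ 0.252  0.722  0.338  1.855 -0.396  0.639  0.522] F [-0.3 -0.1 -0.8] M [-0.    0.02  0.03] op 1.0
```

View pics/c6.png

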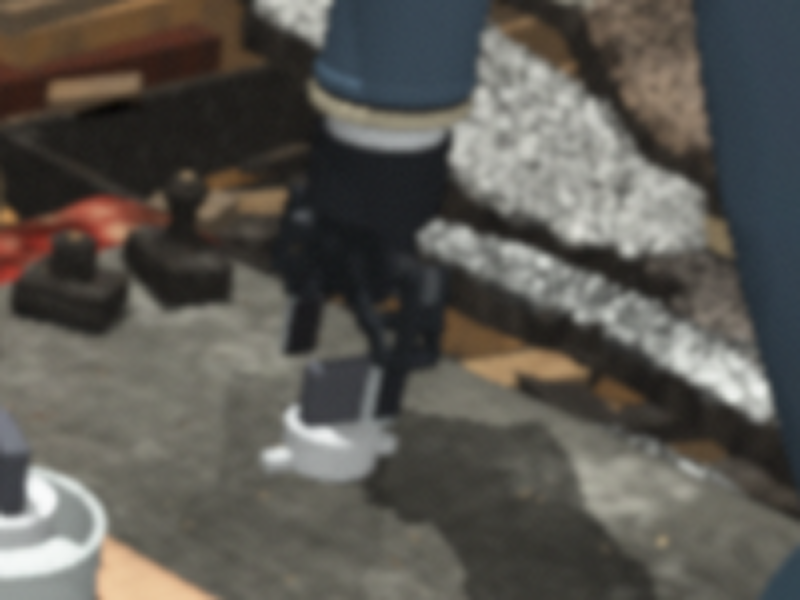

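The cover stands upright, bar on top (crop 335,430), with the fingers clear. I rise straight up.

Call:
arm_command:
  moves: [1, 0, 0, 1, 0, 1, 0, 0, 2, 0, 1, 0, 0, 3, 0, 1, 0, 0, 3, 0, 1, 0, 0, 3, 0, 1, 0, 0, 3, 0, 1, 0, 0, 3, 0, 1, 0, 0, 0, 0, 1, 0, 0, 0, 0]

```text
t: 15.42
tool_pos: [0.5111, -0.3028, 0.2523]
eef_rot: [[0.31, 0.951, 0.001], [0.951, -0.31, 0.012], [0.012, -0.003, -1.0]]
contact_force: [-0.0, 0.6, -0.1]
opening: 1.003
```

```bash
python3 - <<'E'
from h import *
st()
im=viewer.read_camera('scene');cv2.imwrite('pics/c7.png',im)
print([(d['conf'],d['centre']) for d in boxes_of('scene','tall_cover')])
E
```

```text
t 15.425 p [ 0.5111 -0.3028  0.2523] yaw 71.93 tilt [ 0.0119 -0.0031 -0.9999] q [ 0.164  0.499  0.47   1.672 -0.266  1.039  0.406] F [-0.   0.6 -0.1] M [-0.07  0.   -0.  ] op 1.003
[(0.74, [0.3342, 0.2575, 0.0318]), (0.74, [0.3517, 0.4039, 0.0318]), (0.68, [0.5029, -0.2895, 0.0295])]
```

View pics/c7.png

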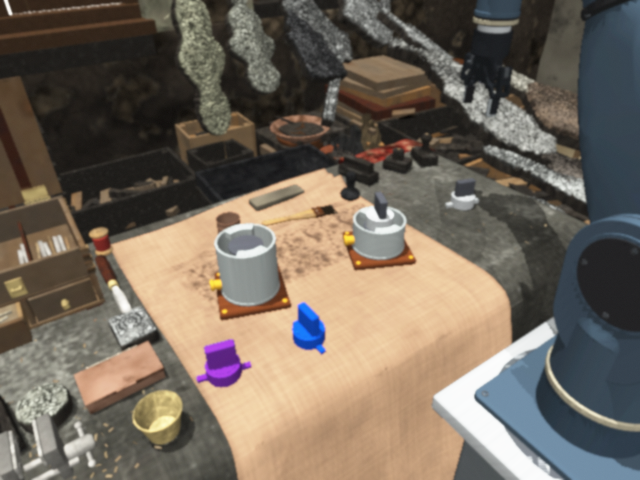

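The cover stands on the bare table (463,196), the tall pot is open (247,240), and the short filter (378,225) and both look-alikes are unchanged. I hand it in.

```bash
python3 -c "
from station import arm
print(arm.finish_job())"
```

```text
the job is handed in; nothing more can be done
None
```

The taller filter is open and its cover stands upright, bar on top, on the bare table at about (0.51, -0.30). I gripped the bar, pressed about 11 mm (7 to 8 N), turned 91° anticlockwise and lifted the cover out. I handed in at about 15.5 s.

**Force:** turning moments stayed below 0.1 N m. The largest contact force I read was a brief 20 N as the cover touched the table.

**Last checks:** the final scene picture shows the tall pot open, the cover upright, and the short filter and both coloured look-alikes where they were. The gripper was open, clear of everything, and read about zero force. The detector put the set-down cover about 1.5 cm from where I placed it, more than its stated 4 mm, though it measures only the visible surface.

During the turn the tool drifted about 2 mm sideways and rose about 2 mm, so the press ended at about 9 mm, still within the 8 to 13 mm range.

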